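Fold in the spray boom and lock it to its rest post with a U-bolt

TASK

Swing the sprayer's yellow folding boom in until its lock plate bears on the rest post. Then take the bright steel U-bolt that fits the post (not the larger copper-coloured one), lay it flat on the green ledge astride the post, and slide it home: both legs through the two holes of the lock plate and the bow up against the post, with the boom still in. Leave everything else on the bench where it is.

Things in the scene. Friction and masses are not known exactly. Their poses are not given: they have to be found in the camera images.
- carrier: Green boom carrier, clamped fast to the bench. Origin: on the bench top under the rest post's axis. z up; x along the folded boom, hinge to free end; y from ledge to lock plate, the way the U-bolt is pushed home. Base flat 8 mm thick, x -250..+82, y -33..+57 mm. Upright hinge axis at x -200, y +40 mm (bracket 84 mm high). A screw clamp 96 mm high stands at x -170..-120, y -65..-3 mm.
- post (a point): On the rest post's axis, 25 mm above the bench: the height of the middle of the U-bolt's rod when it lies on the ledge. The post is an upright galvanised tube, 42 mm diameter, with a black plug, top 69.5 mm above the bench. Axes as the carrier's.
- ledge (a point): Middle of the flat green ledge's top, 20 mm above the bench, on which the post stands and the U-bolt slides. It spans carrier x -70..+70 mm, y -100..+21 mm (this point is at y -39.5 mm). Axes as the carrier's.
- boom (a joint): Boom angle about its hinge, rad: 0 = folded in, lock plate bearing on the post (end stop); grows as the free end swings away from the post to the carrier's +y; at most 1.0. Starts at 0.35 to 0.8. Stiff friction hinge (1.3 N m): stays where it is left; takes about 7 N at the lock plate, 8 N at boom_face, to move. A brass hose tail 94 mm high stands on it 40 mm from the axis.
- boom_face (a point): On the boom's outer face (away from the post), 165 mm from the hinge axis, 49 mm above the bench: push here to fold it in. x along the boom to its free end, y outward, square to the face. The boom: yellow 30 mm square tube, centred on the hinge axis, 34 to 64 mm above the bench, ending 290 mm from the axis; black nozzle bodies at 95 and 268 mm from the axis span 12 to 78 mm above the bench.
- lock_plate (a point): Middle between the lock plate's two holes, on the face towards the post, 200 mm from the hinge axis. The bare steel plate is welded upright to the boom's post side, 110 mm long, 8 mm thick, 11 to 65 mm above the bench; the legs pass under the boom tube. Axes as boom_face. Boom folded: carrier x 0, y +21.5 mm.
- hole_near (a point): Centre of the lock plate's hole nearer the hinge, on the face towards the post. 13 mm diameter, right through the 8 mm plate, 25.5 mm above the bench, rim chamfered 1.5 mm. Boom folded: carrier x -28, y +21.5 mm. Its y axis points through the plate, away from the post.
- hole_far (a point): The same for the other hole, farther from the hinge: carrier x +28 mm, y +21.5 mm when folded. The holes are 56 mm apart.
- ubolt: Bright steel U-bolt that fits: 10 mm rod, 66 x 113 mm overall, about 0.17 kg, lying flat. Origin: centre of its half-round bend, at the rod's mid height. Legs at x -28 and +28 mm run to y +80 mm (rounded, threaded ends); z square to its plane; centre of mass at y +17 mm. Home, bow touching the post, the origin is 2 mm past the post's axis (carrier +y); 52 mm of each leg stand out behind the plate.
- ubolt_bow (a point): Middle of the U-bolt's bow, on the rod's centre line: y -28 mm of the U-bolt (the bow's outside is 5 mm farther, at y -33 mm).
- ubolt_end1 (a point): Tip of the leg at x -28 mm, y +80 mm of the U-bolt.
- ubolt_end2 (a point): Tip of the leg at x +28 mm, y +80 mm of the U-bolt.
- big_ubolt: Larger copper-coloured U-bolt that does not belong here: 12 mm rod, 94 mm wide, 138 mm long. Axes as the other's. Leave it.
- tray: Blue two-compartment tray of nuts and nozzle tips, 130 x 95 x 35 mm. Leave it.
- spanner: Spanner, 200 mm long, lying on the bench. Leave it.
- hammer: Hammer, 290 mm long, lying on the bench. Leave it.
- jar: Grey jar with red cap, 64 mm diameter, 85 mm high. Leave it.
- tape: Black roll of tape, 100 mm diameter, 45 mm high, lying flat. Leave it.
Things that resemble listed ones, but are neither listed nor needed, are in the scene too. What is shaped like the ubolt but pink or turquoise is not meant.

How it is judged:
By the outcome, as a careful person would: the job done as asked, in the order asked, and still so for the second after the job is handed in, with the robot touching nothing.
It also fails if it takes over 59 s, if anything falls off the work surface, if the arm or the gripper's body presses on something with over 40 N, if the wrist force passes 120 N, or if a joint passes its speed limit or range.

ROBOT

A 6-joint arm with a two-finger parallel gripper is mounted at the origin on the work surface. World frame = base frame: x ahead of the robot, y to its left, z up, the work surface at z = 0. Lengths are in m, angles in rad, forces in N, time in s.
With the tool pointing down it reaches from about 0.275 to 1 m from the base axis. Payload 8.4 kg.
Tool frame: the origin (TCP) lies on the centre line of the jaws, within the pads' length; the fingertips stand 17 mm ahead of it and the grasp point (between the pads) lies 2 mm behind it (bot.tcp_to_tips is the y of the fingertips in the tool frame, in m); y points along the fingers, z is the direction in which the jaws open and shut, and the axes are right-handed (so a half turn about y gives the same grasp; the last joint's range is limited). The gripper opens to 85 mm and grips with 20 to 120 N. Pads are 22 mm wide; open, the fingers measure 114 mm over their backs; the gripper's body (76 mm by 85 mm) begins 54 mm behind the grasp point. The pads swing forward as they close: fully open they stand 13 mm farther back than shut.
Start: joints at [-1.337, 0.353, 1.633, -0, 1.155, -0.002], TCP at [0.146, -0.608, 0.248] pointing down, gripper open.
Joint ranges: [-2.63, 2.63], [-0.92, 2.1], [0.06, 2.66], [-1.3, 4.44], [0, 2.69], [-3.02, 3.02]. Speed limits (rad/s): [2.22, 2.22, 2.79, 3.14, 3.14, 3.14].

INTERFACE

Orientations are given as a unit quaternion [x, y, z, w].
In Python, from workcell import bot, hand, kinematics, get_obs, vision, hand_in gives the robot as it stands. The module is installed in compiled form; this text tells all that it offers. Calls block until the motion is done:
- bot.reach(position, orientation): joint-space move of the TCP to a pose.
- bot.servo_line(position, ori=None, velocity=0.15): straight line of the TCP; ori=None keeps the orientation; velocity is the mean speed in m/s.
- bot.goto_joints(angles): joint-space move.
- hand.move_gripper(opening, strength=None): finger opening in m; strength is the grip in N (None keeps the last); returns when the fingers have stopped.
- bot.dwell(seconds).
- kinematics.solve_ik(position, orientation): joint angles nearest the present ones, or None.
- get_obs(): the state.
- vision.read_camera(name): name is "scene" or "side" or "wrist"; returns a dict with "frame" (480x640x3 uint8, red, green, blue), "intrinsics" (3x3 intrinsics, pixels), "view" (4x4, takes a point from world to camera coordinates). Camera axes: x right, y down, z forward; pixel columns grow to the right and rows downward; lengths in m; the calibration is good to about 2 mm. A picture is of the moment at which its call begins. There is no depth.
A pose or a line that the arm cannot do raises bot.IKError and nothing moves.
- hand_in(): hands the job in, once; it reports no verdict.
The state is a dict: "time_s": time; "joint_pos": joint angles; "joint_vel": joint speeds; "joint_efforts": joint torques, N m; "position": TCP position; "orientation": TCP orientation; "wrist_force": force on the tool from outside, world axes, zero at the start; "ft_torque": the same for the moment, N m; "gripper_width": finger opening in m.
Only numpy, scipy, OpenCV 4.12 (cv2) and the standard library are available. Lean on these libraries where they do the work, as an engineer would, in place of code of your own. Each camera call takes 0.05 s, during which the arm holds its last target.

## Working session

There is one attempt and no reset: what is moved stays moved. The work goes in short steps, each a Python script; the robot and the scene stay as the last script left them, time stands still between calls to the robot, and variables do not carry over. Pictures are saved under pics/ and viewed, and the job is handed in when it is done.

```bash
mkdir -p pics
python3 - <<'E'
from workcell import bot,hand,get_obs,vision
import cv2,numpy as np
for n in ["scene","side","wrist"]:
    r=vision.read_camera(n); cv2.imwrite(f"pics/{n}0.png",r["frame"][:,:,::-1]); np.savez(f"pics/{n}0.npz",**r)
    print(n,r["intrinsics"].round(1).tolist(),r["view"].round(3).tolist())
o=get_obs();print(o)
E
```

```text
scene [[531.5, 0.0, 322.3], [0.0, 531.5, 235.5], [0.0, 0.0, 1.0]] [[-0.768, 0.641, -0.009, 0.478], [0.558, 0.661, -0.503, -0.208], [-0.316, -0.391, -0.864, 1.938], [0.0, 0.0, 0.0, 1.0]]
side [[438.1, 0.0, 316.7], [0.0, 438.1, 241.0], [0.0, 0.0, 1.0]] [[0.973, -0.229, -0.005, -0.552], [-0.171, -0.712, -0.681, 0.079], [0.152, 0.664, -0.732, 1.131], [0.0, 0.0, 0.0, 1.0]]
wrist [[416.0, 0.0, 323.4], [0.0, 416.0, 244.3], [0.0, 0.0, 1.0]] [[0.233, -0.972, -0.001, -0.624], [-0.924, -0.222, 0.312, -0.04], [-0.303, -0.072, -0.95, 0.381], [0.0, 0.0, 0.0, 1.0]]
{'time_s': 0.15, 'joint_pos': array([-1.33741120e+00,  3.53514394e-01,  1.63396834e+00, -2.96306408e-05,
        1.15518016e+00, -2.39294335e-03]), 'joint_vel': array([-0.00058473, -0.00279955, -0.00352565,  0.00047106, -0.00046123,
        0.00041563]), 'joint_efforts': array([ 4.14450215e-04, -6.05637145e+01, -3.42339242e+01,  3.68241126e-05,
        6.11464682e-03, -7.30803833e-06]), 'position': array([ 0.14591592, -0.60737453,  0.24771614]), 'orientation': array([-0.0832245 ,  0.70257301, -0.70182349,  0.08311825]), 'wrist_force': array([ 0.74084171,  1.13891149, -0.27521069]), 'ft_torque': array([ 0.0273271 , -0.00401283,  0.02331558]), 'gripper_width': 0.08543759550348473}
```

View pics/scene0.png

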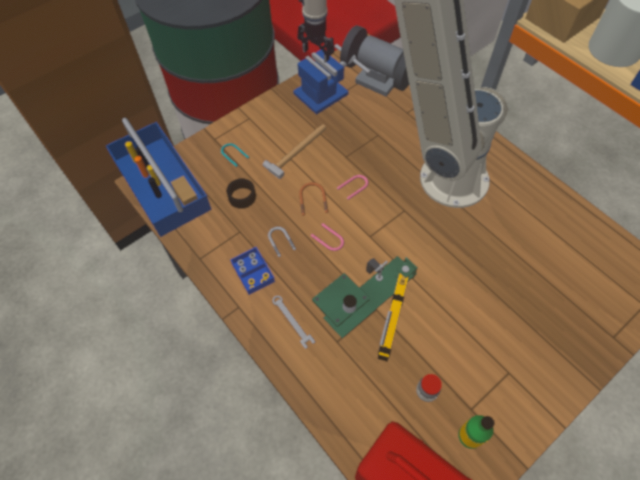

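View pics/side0.png

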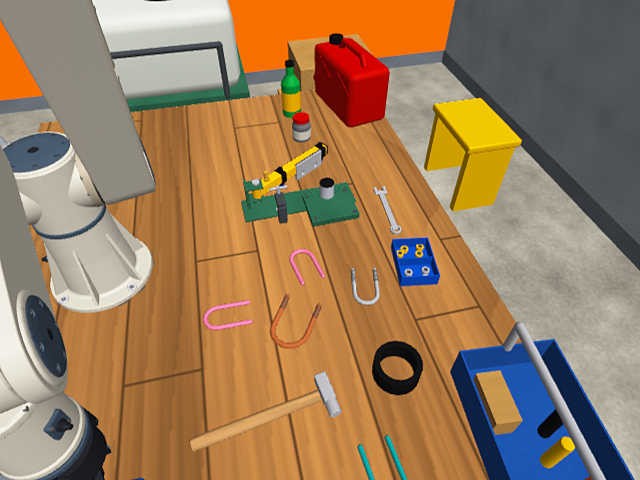

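View pics/wrist0.png

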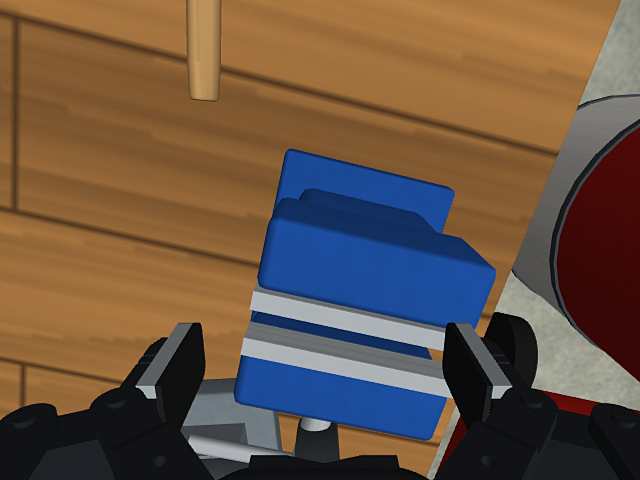

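```bash
cat > h.py <<'E'
import numpy as np,cv2
from scipy.spatial.transform import Rotation as R
def load(n): return dict(np.load(f"pics/{n}.npz"))
def ray(r,uv,z):
    K,V=r["intrinsics"],r["view"]; Rm,t=V[:3,:3],V[:3,3]
    d=Rm.T@np.linalg.solve(K,np.array([uv[0],uv[1],1.])); c=-Rm.T@t
    return c+d*(z-c[2])/d[2]
def proj(r,p):
    q=r["intrinsics"]@(r["view"][:3,:3]@np.asarray(p,float)+r["view"][:3,3]); return q[:2]/q[2]
def snap(n,name):
    from workcell import vision
    r=vision.read_camera(n); np.savez(f"pics/{name}.npz",**r); cv2.imwrite(f"pics/{name}.png",r["frame"][:,:,::-1]); return r
def crop(name,x0,y0,x1,y1,out,s=3):
    f=load(name)["frame"][y0:y1,x0:x1,::-1]; cv2.imwrite(f"pics/{out}.png",cv2.resize(f,None,fx=s,fy=s,interpolation=cv2.INTER_CUBIC))
E
python3 - <<'E'
from h import *
crop("side0",230,130,450,310,"sz",3.5)
crop("scene0",230,210,430,370,"cz",4)
s=load("side0");c=load("scene0")
print("post",ray(s,(327,181),.0695),ray(c,(350,300),.0695))
print("ubolt",ray(s,(366,290),.005),ray(c,(281,240),.005))
print("hinge",ray(s,(255,187),.084),ray(c,(408,267),.084))
print("boom end",ray(s,(324,148),.064),ray(c,(386,353),.064))
E
```

```text
post [0.63051306 0.13750127 0.0695    ] [0.62661376 0.13725452 0.0695    ]
ubolt [ 0.64101801 -0.21717156  0.005     ] [ 0.64031158 -0.1989434   0.005     ]
hinge [0.423325   0.14230804 0.084     ] [0.41839032 0.17468974 0.084     ]
boom end [0.66305771 0.30502299 0.064     ] [0.65493832 0.32824239 0.064     ]
```

View pics/sz.png

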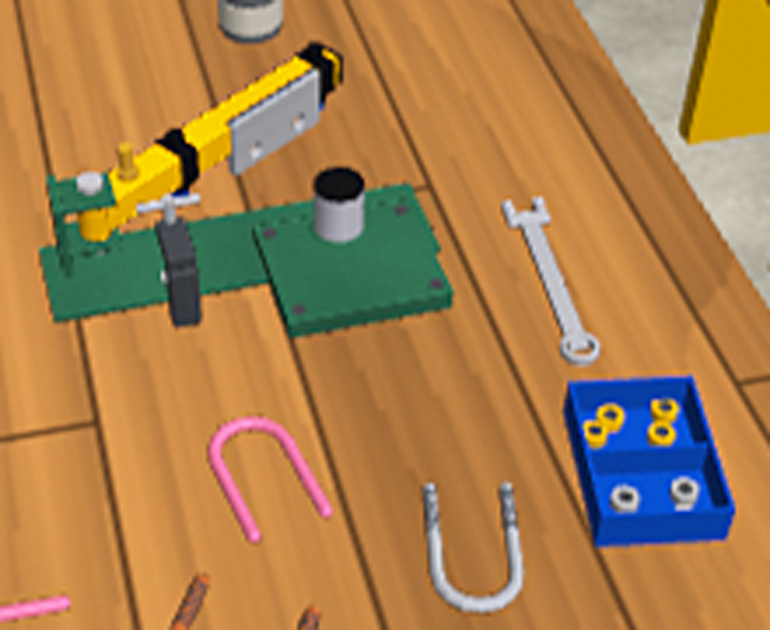

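View pics/cz.png

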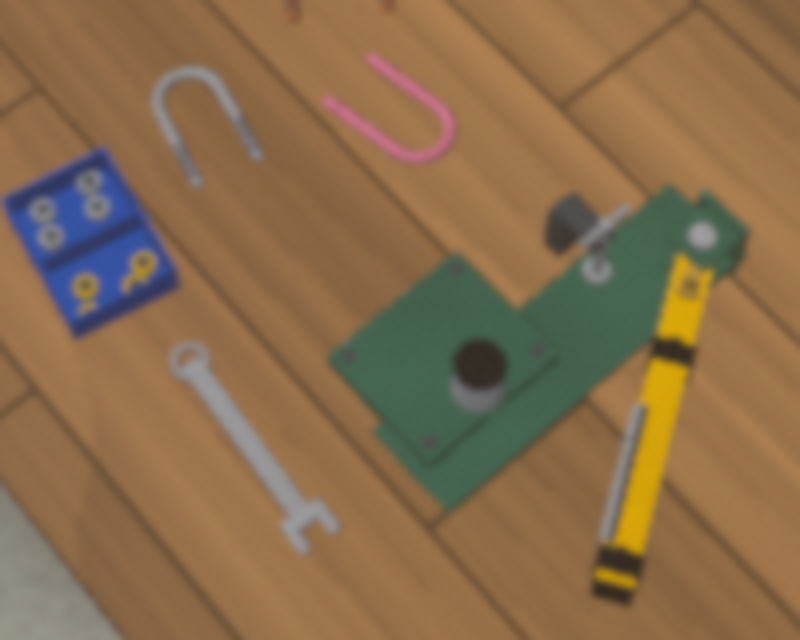

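Run:
```python
from h import *
from workcell import bot,get_obs,kinematics
o=get_obs();w=load("wrist0")
T=np.eye(4);T[:3,:3]=R.from_quat(o["orientation"]).as_matrix();T[:3,3]=o["position"]
C=np.linalg.inv(w["view"])
TC=np.linalg.inv(T)@C; print(TC.round(4)); np.save("TC.npy",TC); print(bot.tcp_to_tips); print(T.round(3))
# tool down: y=-z ; jaw z dir along angle a
def ori(a): # tool z axis (jaw) at world angle a
    z=np.array([np.cos(a),np.sin(a),0]);y=np.array([0,0,-1.]);x=np.cross(y,z)
    return R.from_matrix(np.c_[x,y,z]).as_quat()
for a in np.deg2rad([0,90,180,-90]):
  for p in [(.62,.05,.35),(.6,.2,.06),(.64,-.2,.03)]:
    print(a.round(2),p,kinematics.solve_ik(p,ori(a)))
  M=np.eye(4);M[:3,:3]=R.from_quat(ori(a)).as_matrix();M[:3,3]=(.62,0,.35);M=M@TC
  print("cam",M[:3,3].round(3),"fwd",M[:3,2].round(2))
```

```text
[[ 6.000e-04  9.501e-01  3.119e-01 -8.040e-02]
 [-4.000e-04 -3.119e-01  9.501e-01 -1.264e-01]
 [ 1.000e+00 -7.000e-04  1.000e-04 -2.000e-04]
 [ 0.000e+00  0.000e+00  0.000e+00  1.000e+00]]
0.017
[[-0.972 -0.     0.234  0.146]
 [-0.234  0.001 -0.972 -0.607]
 [ 0.    -1.    -0.001  0.248]
 [ 0.     0.     0.     1.   ]]
0.0 (0.62, 0.05, 0.35) [ 7.80594832e-02  2.71935438e-01  1.52006007e+00 -4.44089210e-16
  1.34959715e+00  7.80594832e-02]
0.0 (0.6, 0.2, 0.06) [ 3.19378844e-01  5.84479952e-01  1.74367308e+00 -4.44089210e-16
  8.13439621e-01  3.19378844e-01]
0.0 (0.64, -0.2, 0.03) [-3.05121933e-01  6.70620682e-01  1.66153928e+00 -4.44089210e-16
  8.09432687e-01 -3.05121933e-01]
cam [0.62  0.08  0.476] fwd [ 0.   -0.31 -0.95]
1.57 (0.62, 0.05, 0.35) [ 7.80594832e-02  2.71935438e-01  1.52006007e+00 -4.44089210e-16
  1.34959715e+00 -1.49273684e+00]
1.57 (0.6, 0.2, 0.06) [ 3.19378844e-01  5.84479952e-01  1.74367308e+00 -4.44089210e-16
  8.13439621e-01 -1.25141748e+00]
1.57 (0.64, -0.2, 0.03) [-3.05121933e-01  6.70620682e-01  1.66153928e+00 -4.44089210e-16
  8.09432687e-01 -1.87591826e+00]
cam [ 0.54  -0.     0.476] fwd [ 0.31  0.   -0.95]
3.14 (0.62, 0.05, 0.35) None
3.14 (0.6, 0.2, 0.06) [ 3.19378844e-01  5.84479952e-01  1.74367308e+00 -4.44089210e-16
  8.13439621e-01 -2.82221381e+00]
3.14 (0.64, -0.2, 0.03) [-3.05121933e-01  6.70620682e-01  1.66153928e+00 -4.44089210e-16
  8.09432687e-01  2.83647072e+00]
cam [ 0.62  -0.08   0.476] fwd [-0.    0.31 -0.95]
-1.57 (0.62, 0.05, 0.35) [ 7.80594832e-02  2.71935438e-01  1.52006007e+00 -4.44089210e-16
  1.34959715e+00  1.64885581e+00]
-1.57 (0.6, 0.2, 0.06) [ 3.19378844e-01  5.84479952e-01  1.74367308e+00 -4.44089210e-16
  8.13439621e-01  1.89017517e+00]
-1.57 (0.64, -0.2, 0.03) [-3.05121933e-01  6.70620682e-01  1.66153928e+00 -4.44089210e-16
  8.09432687e-01  1.26567439e+00]
cam [0.7   0.    0.476] fwd [-0.31 -0.   -0.95]
```

```bash
cat >> h.py <<'E'
def ori(a):
    z=np.array([np.cos(a),np.sin(a),0]);y=np.array([0,0,-1.]);x=np.cross(y,z)
    return R.from_matrix(np.c_[x,y,z]).as_quat()
E
python3 - <<'E'
from h import *
from workcell import bot,get_obs,hand
bot.reach([.58,.12,.36],ori(0)); snap("wrist","w1"); print(get_obs()["time_s"])
E
```

```text
3.2
```

View pics/w1.png

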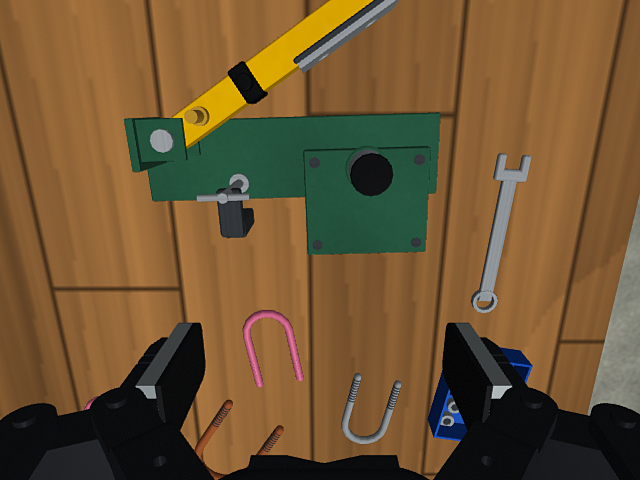

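Run:
```python
from h import *
r=load("w1");f=r["frame"];hsv=cv2.cvtColor(f,cv2.COLOR_RGB2HSV)
# post plug
g=f.max(2); m=((g<45)).astype(np.uint8); 
m[:, :320]=0;m[:130]=0;m[215:]=0;m[:,430:]=0
cs,_=cv2.findContours(m,0,1);c=max(cs,key=cv2.contourArea);e=cv2.fitEllipse(c);print("plug",e); P=ray(r,e[0],.0695);print(P)
# green
gm=cv2.inRange(hsv,(60,60,30),(95,255,255)); cv2.imwrite("pics/gm.png",gm)
# ledge edges: left x per row 205..245, right, bottom
L=[];Rr=[];B=[]
for v in range(208,246):
    xs=np.where(gm[v,290:445])[0]+290; L.append((xs[0],v));Rr.append((xs[-1]+1,v))
for u in range(315,420):
    ys=np.where(gm[200:270,u])[0]+200; B.append((u,ys[-1]+1))
for n,pts in(("L",L),("R",Rr),("B",B)):
    z=.02 if n!="B" else .02
    q=np.array([ray(r,p,z)[:2] for p in pts]); vx,vy,x0,y0=cv2.fitLine(q.astype(np.float32),cv2.DIST_HUBER,0,.01,.01).ravel(); print(n,pts[0],pts[-1],np.degrees(np.arctan2(vy,vx)),x0,y0)
# boom yellow
ym=cv2.inRange(hsv,(20,150,120),(35,255,255)); ys,xs=np.where(ym); print(xs.min(),xs.max())
# bolt
bm=((hsv[...,1]<60)&(f.max(2)>70)).astype(np.uint8); bm[:365]=0;bm[:,:335]=0;bm[:,408:]=0;bm[448:]=0
cv2.imwrite("pics/bm.png",cv2.resize(np.hstack([bm[360:455,330:415]*255,gm[360:455,330:415]]),None,fx=4,fy=4))
crop("w1",330,360,415,455,"bz",6)
crop("w1",120,0,450,270,"cz1",2.4)
```

```text
plug ((371.1146545410156, 174.0900115966797), (41.256561279296875, 42.4848518371582), 48.595550537109375)
[0.62795378 0.13628767 0.0695    ]
L (np.int64(306), 208) (np.int64(308), 245) -88.25265 0.5607139 0.0689342
R (np.int64(427), 208) (np.int64(425), 245) -87.78311 0.6998933 0.07016681
B (315, np.int64(254)) (419, np.int64(252)) 1.4184513 0.6318494 0.035218347
171 372
```

View pics/bz.png

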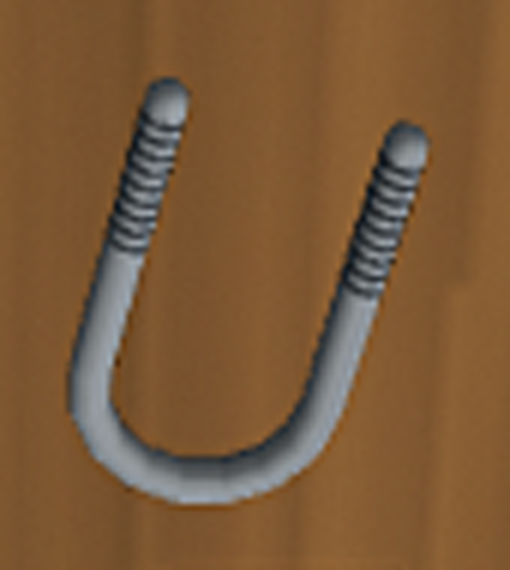

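View pics/cz1.png

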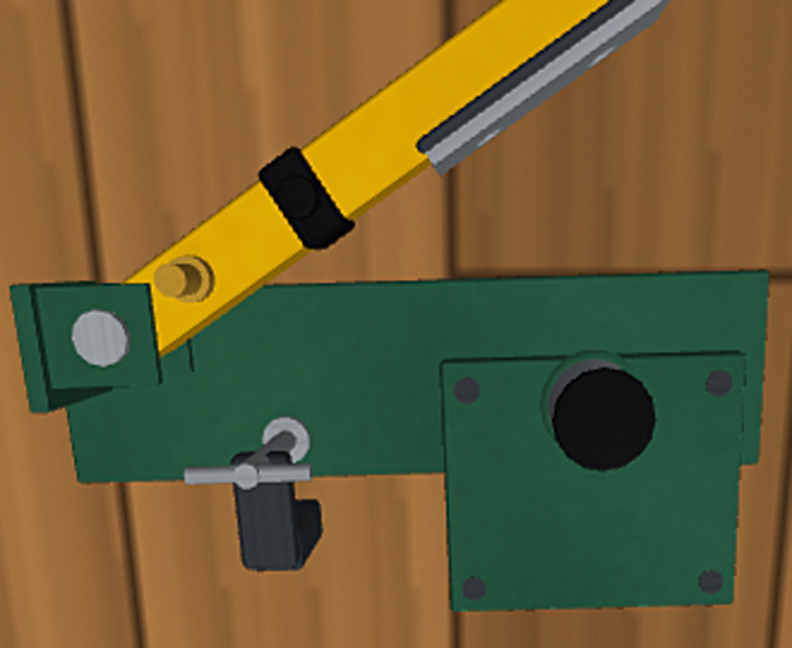

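View pics/bm.png

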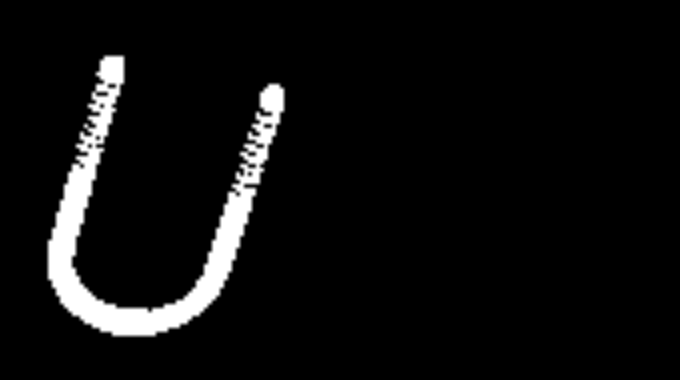

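Run:
```python
from h import *
r=load("w1");f=r["frame"];hsv=cv2.cvtColor(f,cv2.COLOR_RGB2HSV)
bm=((hsv[...,1]<90)).astype(np.uint8); bm[:365]=0;bm[:,:335]=0;bm[:,405:]=0;bm[448:]=0
cs,_=cv2.findContours(bm,0,1);c=max(cs,key=cv2.contourArea)[:,0]
print(len(cs),cv2.boundingRect(c))
q=np.array([ray(r,p,.005)[:2] for p in c]); rc=cv2.minAreaRect((q*1000).astype(np.float32)); print(rc); b=cv2.boxPoints(rc);print(b)
for p in [(358,375.5),(397.7,383.5),(363.8,440.5)]: print(ray(r,p,.005).round(4))
# boom outer edge
ym=cv2.inRange(hsv,(20,150,120),(35,255,255)); pts=[]
for u in list(range(205,228))+list(range(262,350)):
    ys=np.where(ym[:,u])[0]; 
    if len(ys) and ys[0]>1: pts.append((u,ys[0]))
q=np.array([ray(r,p,.064)[:2] for p in pts]);vx,vy,x0,y0=cv2.fitLine(q.astype(np.float32),cv2.DIST_HUBER,0,.01,.01).ravel()
yaw=np.deg2rad(1.8);O=np.array([.628,.1363]);Rz=np.array([[np.cos(yaw),-np.sin(yaw)],[np.sin(yaw),np.cos(yaw)]])
H=O+Rz@[-.2,.04];a=np.arctan2(vy,vx);n=np.array([-vy,vx]);print("boom",a-yaw,"hinge",H,"edge dist",n@([x0,y0]-H), "hinge cap ray",ray(r,(161,140),.084))
```

```text
1 (341, 373, 60, 71)
((642.234619140625, -204.58901977539062), (115.33354949951172, 66.80609893798828), 77.50218963623047)
[[ 597.1438  -253.66084]
 [ 662.36694 -268.11783]
 [ 687.32544 -155.5172 ]
 [ 622.1023  -141.06021]]
[ 0.6268 -0.1464  0.005 ]
[ 0.6814 -0.1593  0.005 ]
[ 0.6378 -0.2564  0.005 ]
boom 0.5481370219389861 hinge [0.42684226 0.16999811] edge dist 0.014411917240842755 hinge cap ray [0.42756513 0.1707817  0.084     ]
```

```bash
cat >> h.py <<'E'
yaw=np.deg2rad(1.8);O=np.array([.628,.1363]);Rz=np.array([[np.cos(yaw),-np.sin(yaw)],[np.sin(yaw),np.cos(yaw)]])
def car(x,y): return O+Rz@[x,y]
H=car(-.2,.04)
def boom(th,s,off):
    a=th+yaw;return H+s*np.array([np.cos(a),np.sin(a)])+off*np.array([-np.sin(a),np.cos(a)])
E
python3 - <<'E'
from h import *
from workcell import bot,get_obs,hand
hand.move_gripper(0.0)
p=boom(.548,.165,.044)
bot.reach([*p,.15],ori(.548+yaw)); bot.servo_line([*p,.05],velocity=.2)
f0=get_obs()["wrist_force"];print(f0,get_obs()["time_s"])
for th in [.5,.4,.3,.2,.1,.04]:
    bot.servo_line([*boom(th,.165,.027),.05],ori(th+yaw),velocity=.12)
    o=get_obs();print(th,(o["wrist_force"]-f0).round(1),o["time_s"])
snap("wrist","w2");snap("side","s2")
E
```

```text
[0.38782391 0.40658521 0.7337719 ] 5.6917
0.5 [-1.2 -0.7 -0.9] 6.05
0.4 [-1.2 -0.7 -1. ] 6.3417
0.3 [ 0.1 -0.8 -1.3] 6.6333
0.2 [-0.8 -0.3 -0.1] 6.925
0.1 [-0.4 -0.2 -0.3] 7.2167
0.04 [ 0.2 -0.8 -1.1] 7.4667
```

View pics/w2.png

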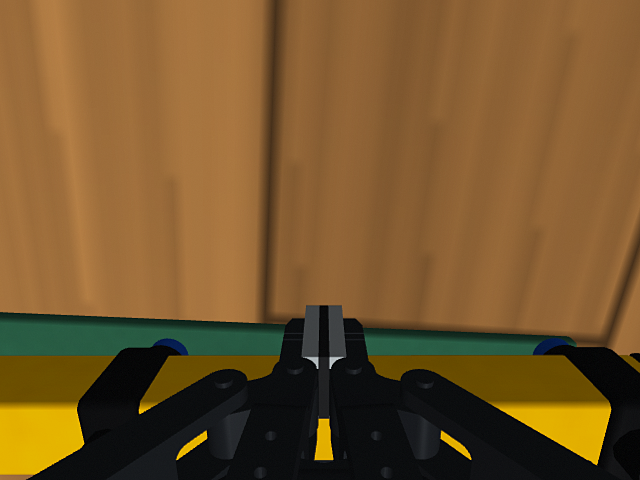

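View pics/s2.png

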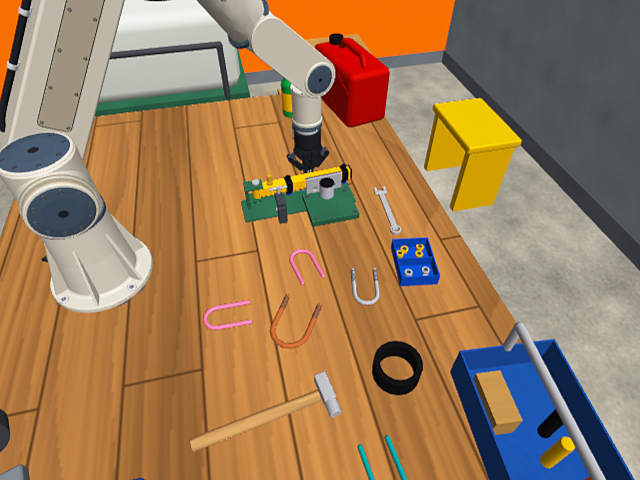

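Run:
```python
from h import *
from workcell import bot,get_obs
f0=np.array([.39,.41,.73])
for off in np.arange(.004,-.009,-.0015):
    bot.servo_line([*boom(0.0,.165,.026+off),.05],ori(yaw),velocity=.04)
    o=get_obs();F=o["wrist_force"]-f0;print(off.round(4),F.round(1),o["position"].round(4),o["time_s"])
    if F[1]>22: break
```

```text
0.004 [-3.1  4.   0.2] [0.5904 0.2058 0.05  ] 7.8167
0.0025 [-2.7  6.1 -0.6] [0.5906 0.2045 0.05  ] 8.0667
0.001 [-2.6  6.  -0.7] [0.5908 0.2031 0.05  ] 8.3167
-0.0005 [-1.5  5.7 -0.5] [0.591  0.2016 0.05  ] 8.5667
-0.002 [-1.8  8.8 -1.4] [0.5911 0.2007 0.0501] 8.8167
-0.0035 [-3.1 17.9 -3.4] [0.5911 0.2006 0.0501] 9.0667
-0.005 [-3.9 24.3 -4.5] [0.5911 0.2005 0.0501] 9.3167
```

Run:
```python
from h import *
from workcell import bot,get_obs,hand
bot.servo_line([*boom(0.0,.165,.045),.05],velocity=.15)
bot.servo_line([*boom(0.0,.165,.05),.16],velocity=.3)
a=np.deg2rad(-12.6); d=np.array([-np.sin(a),np.cos(a)]); g=np.array([.6371,-.2275])+.004*d
hand.move_gripper(.078,25)
bot.reach([*(g-.03*d),.22],ori(a)); snap("wrist","w3"); o=get_obs();print(o["time_s"],o["gripper_width"])
```

```text
12.675 0.07818023021282185
```

View pics/w3.png

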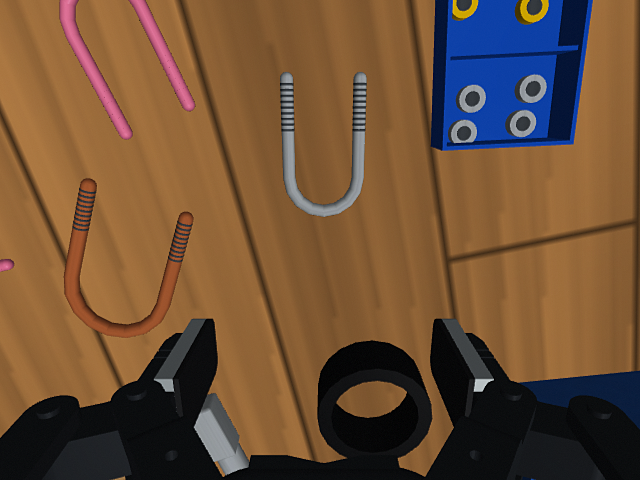

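Run:
```python
from h import *
r=load("w3");hsv=cv2.cvtColor(r["frame"],cv2.COLOR_RGB2HSV)
bm=((hsv[...,1]<90)).astype(np.uint8); bm[:60]=0;bm[:,:270]=0;bm[:,380:]=0;bm[230:]=0
cs,_=cv2.findContours(bm,0,1);c=max(cs,key=cv2.contourArea)[:,0]
q=np.array([ray(r,p,.005)[:2] for p in c]); rc=cv2.minAreaRect((q*1000).astype(np.float32)); print(cv2.boundingRect(c),rc)
C=np.array(rc[0])/1000
for p in [(286.5,78),(360.3,78),(324.5,210)]: print(p,ray(r,p,.005).round(4))
```

```text
(280, 72, 87, 145) ((642.2572631835938, -203.066650390625), (112.6860580444336, 66.27339935302734), 77.43062591552734)
(286.5, 78) [ 0.6265 -0.1462  0.005 ]
(360.3, 78) [ 0.6814 -0.1584  0.005 ]
(324.5, 210) [ 0.6324 -0.2533  0.005 ]
```

Run:
```python
from h import *
r=load("w3");TC=np.load("TC.npy");iv=np.linalg.inv(TC)
for Y in (0,.004,.006,.008,.01,.014):
  for x in(-.011,.011):
    q=r["intrinsics"]@(iv@[x,Y,-.039,1])[:3];print(Y,x,(q[:2]/q[2]).round(1))
crop("w3",140,300,260,420,"tip",5)
```

```text
0 -0.011 [209.4 322.2]
0 0.011 [214.7 377.1]
0.004 -0.011 [212.4 316.6]
0.004 0.011 [217.4 370.4]
0.006 -0.011 [213.8 313.9]
0.006 0.011 [218.7 367.2]
0.008 -0.011 [215.2 311.3]
0.008 0.011 [220. 364.]
0.01 -0.011 [216.5 308.7]
0.01 0.011 [221.2 360.9]
0.014 -0.011 [219.2 303.8]
0.014 0.011 [223.6 355. ]
```

View pics/tip.png

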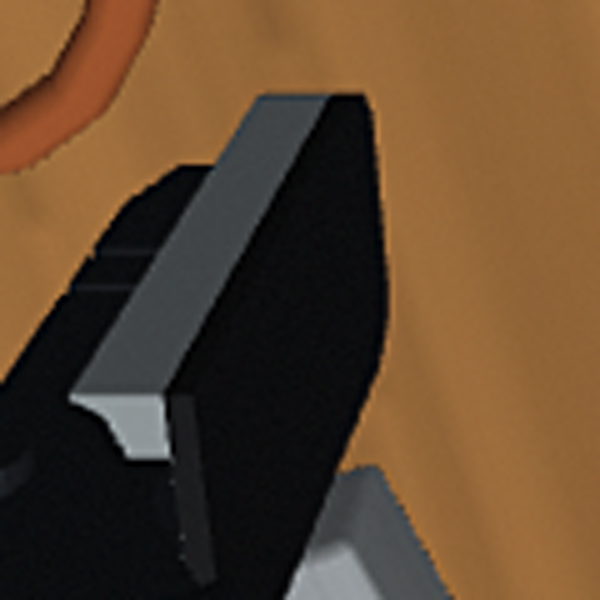

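Run:
```python
from h import *
from workcell import bot,get_obs,hand
a=np.deg2rad(-12.57); g=np.array([.6380,-.2221])
bot.servo_line([*g,.08],ori(a),velocity=.25); bot.servo_line([*g,.012],velocity=.12)
f=get_obs()["wrist_force"];print(f)
hand.move_gripper(.055,30); bot.dwell(.2);o=get_obs();print(o["gripper_width"],o["wrist_force"],o["position"],o["time_s"])
```

```text
[-0.0119976   0.43693006  0.43828476]
0.06411165476744943 [-1.36247781  0.08574635  6.01047747] [ 0.63885486 -0.2224252   0.01354056] 14.5917
```

Run:
```python
from h import *
from workcell import bot,get_obs,hand
o=get_obs();p=o["position"]
bot.servo_line([*p[:2],.16],velocity=.2)
# pre-place pose: bolt origin at carrier y -.105, grip +4 (+/-)
t=car(0,-.0625+.004-.06)
bot.reach([*t,.16],ori(yaw)); snap("wrist","w4");snap("side","s4");o=get_obs();print(o["gripper_width"],o["wrist_force"],o["position"],o["time_s"])
```

```text
0.0640681755687503 [-0.106794   -0.15787069 -2.03427363] [0.63197544 0.0162666  0.15979216] 16.5333
```

View pics/w4.png

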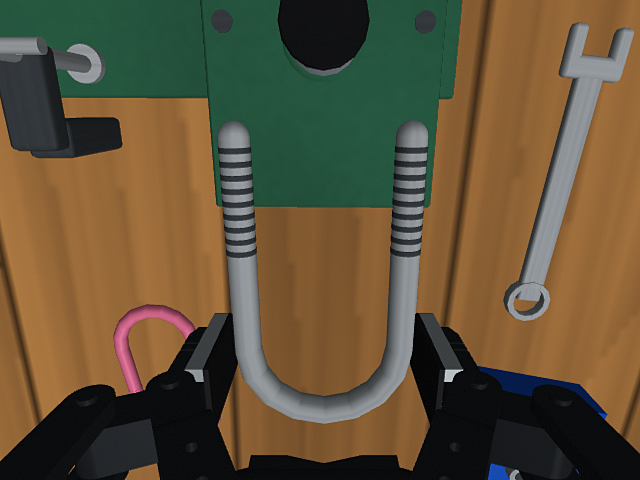

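View pics/s4.png

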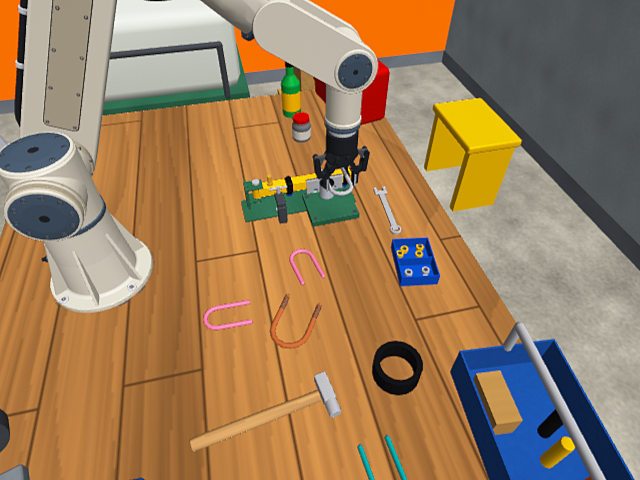

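Run:
```python
from h import *
r=load("w4")
z=.1513
hsv=cv2.cvtColor(r["frame"],cv2.COLOR_RGB2HSV)
m=((hsv[...,1]<70)&(r["frame"].max(2)>60)).astype(np.uint8)
def cen(row,a,b):
    xs=np.where(m[row,a:b])[0]+a; return xs.min(),xs.max()
for row in (135,140,200,268,280,300): print(row,cen(row,212,270),cen(row,370,440))
for row in (140,268,290):
    l=cen(row,212,262);k=cen(row,380,440)
    L=ray(r,((l[0]+l[1]+1)/2,row),z);K=ray(r,((k[0]+k[1]+1)/2,row),z)
    w=[(Rz.T@(q[:2]-O)*1000).round(2) for q in (L,K)];print(row,w,np.linalg.norm(L-K))
for v in (122,):
    print("tip",Rz.T@(ray(r,(233.5,v),z)[:2]-O),Rz.T@(ray(r,(412,v),z)[:2]-O))
print("bow",Rz.T@(ray(r,(324,423),z)[:2]-O), "plug",(ray(r,(323.5,25),.0695)))
# plug fit in this image
g=r["frame"].max(2)<45; xs=np.where(g[10,260:390])[0]+260;print("plug row10",xs.min(),xs.max()); xs=np.where(g[20,260:390])[0]+260;print(xs.min(),xs.max())
for row in (10,20):
    xs=np.where(g[row,260:390])[0]+260; print(Rz.T@(ray(r,((xs.min()+xs.max()+1)/2,row),.0695)[:2]-O))
print("TCPc",Rz.T@(np.array([0.63197544,0.0162666])-O))
```

```text
135 (np.int64(218), np.int64(249)) (np.int64(398), np.int64(427))
140 (np.int64(218), np.int64(249)) (np.int64(397), np.int64(427))
200 (np.int64(223), np.int64(251)) (np.int64(397), np.int64(422))
268 (np.int64(228), np.int64(256)) (np.int64(391), np.int64(418))
280 (np.int64(229), np.int64(257)) (np.int64(390), np.int64(417))
300 (np.int64(230), np.int64(258)) (np.int64(390), np.int64(416))
140 [array([-27.69, -48.94]), array([ 28.54, -49.01])] 0.05622515591129063
268 [array([-27.69, -92.2 ]), array([ 28.77, -92.25])] 0.05646376152905817
290 [array([ -27.5 , -100.55]), array([  28.92, -100.6 ])] 0.056421266683789176
tip [-0.02746935 -0.04349854] [ 0.02802632 -0.04356423]
bow [ 0.000585   -0.15824804] plug [0.62858772 0.13366701 0.0695    ]
plug row10 279 367
278 369
[0.00051181 0.00357121]
[ 0.00073981 -0.00056276]
TCPc [ 0.00020314 -0.12009904]
```

Run:
```python
from h import *
from workcell import bot,get_obs,hand
def rep(s):
    o=get_obs();print(s,(Rz.T@(o["position"][:2]-O)*1000).round(1),o["position"][2].round(4),o["wrist_force"].round(1),o["ft_torque"].round(2),o["time_s"])
bot.servo_line([*car(.0003,-.120),.036],velocity=.2);rep("down")
bot.servo_line([*car(.0003,-.090),.036],velocity=.1);rep("a")
bot.servo_line([*car(.0003,-.061),.036],velocity=.08);rep("b")
bot.servo_line([*car(.0003,-.061),.0338],velocity=.02);rep("low")
snap("wrist","w5");snap("side","s5");rep("")
```

```text
down [   1.1 -120.4] 0.0368 [-0.   0.7 -1.3] [-0.01 -0.03 -0.  ] 17.3
a [  0.4 -89. ] 0.0364 [ 1.4 -0.6 -1.5] [-0.01 -0.01  0.01] 17.75
b [  0.2 -60.6] 0.0359 [-0.2  0.1 -2. ] [-0.03  0.02  0.07] 18.2667
low [  0.4 -61.3] 0.0337 [ 0.5  0.1 -1. ] [ 0.01 -0.09 -0.04] 18.525
 [  0.3 -61.3] 0.0338 [ 1.1  0.5 -1. ] [-0.05 -0.06  0.02] 18.625
```

View pics/w5.png

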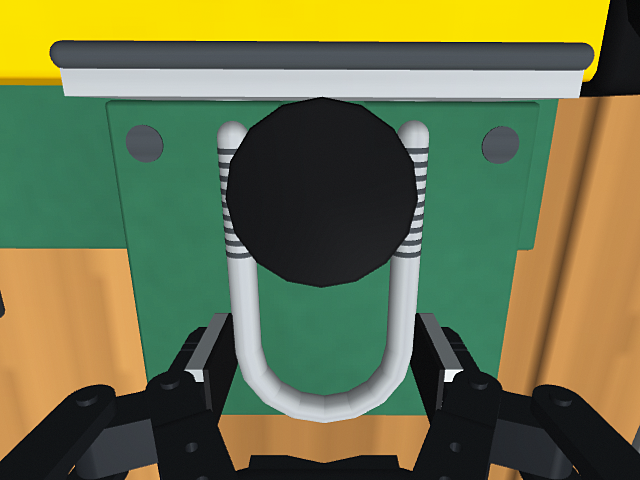

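```bash
cat > slide.py <<'E'
from h import *
from workcell import bot,get_obs,hand
import sys
def rep(s):
    o=get_obs();print(s,(Rz.T@(o["position"][:2]-O)*1000).round(1),o["position"][2].round(4),o["wrist_force"].round(1),o["ft_torque"].round(2),round(o["time_s"],2));return o["wrist_force"]
E
python3 - <<'E'
from slide import *
bot.servo_line([*car(.0003,-.061),.0334],velocity=.02);rep("low")
for y in (-.057,-.053,-.049,-.045,-.041,-.035,-.025,-.015,-.008,-.003):
    bot.servo_line([*car(.0003,y),.0334],velocity=.05);F=rep(y)
    if F[1]<-6: print("stop");break
snap("wrist","w6");snap("side","s6");rep("")
E
```

```text
low [  0.3 -61.2] 0.0336 [ 0.8 -0.6  1.7] [-0.3   0.14  0.03] 18.88
-0.057 [  0.4 -56.6] 0.0335 [-0.6  0.7  1.3] [ 0.02  0.1  -0.08] 19.12
-0.053 [  0.4 -52.5] 0.0335 [-0.4  0.4  2.7] [0.19 0.08 0.03] 19.38
-0.049 [  0.4 -48.6] 0.0335 [-0.5  2.1  3.6] [0.12 0.12 0.02] 19.62
-0.045 [  0.4 -44.6] 0.0335 [-0.2 -0.4  4.5] [0.01 0.14 0.01] 19.88
-0.041 [  0.4 -40.7] 0.0335 [ 0.1 -1.2  6.3] [-0.17  0.14  0.03] 20.12
-0.035 [  0.4 -34.6] 0.0335 [-0.8 -0.   4.4] [ 0.07  0.12 -0.02] 20.39
-0.025 [  0.4 -24.5] 0.0335 [1.  0.4 5.4] [0.15 0.12 0.  ] 20.74
-0.015 [  0.4 -14.5] 0.0335 [-0.5  0.5  5.2] [ 0.11  0.15 -0.  ] 21.09
-0.008 [ 0.4 -7.6] 0.0335 [-0.3  1.8  5.3] [ 0.11  0.06 -0.02] 21.38
-0.003 [ 0.4 -2.7] 0.0335 [ 0.1 -0.2  5.4] [-0.07  0.1   0.04] 21.63
 [ 0.4 -2.7] 0.0335 [-0.3  1.4  4.9] [0.01 0.11 0.03] 21.73
```

View pics/w6.png

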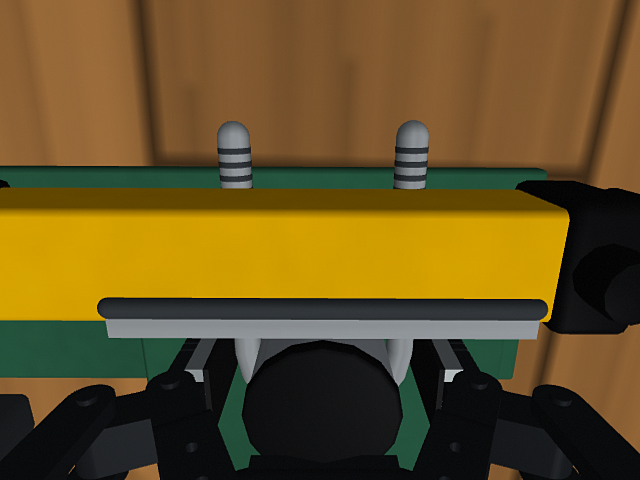

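Run:
```python
from slide import *
for y in (.001,.003,.0045,.0055,.0065,.0075,.0085,.0095):
    bot.servo_line([*car(.0003,y),.0334],velocity=.03);F=rep(y)
    if F[1]<-12: print("stop");break
bot.dwell(.1);rep("")
snap("wrist","w7");snap("side","s7")
```

```text
0.001 [0.4 1. ] 0.0335 [ 0.1 -1.4  5.9] [-0.35  0.04  0.02] 22.02
0.003 [0.3 2.8] 0.0334 [ 0.4 -1.7  5.7] [-0.41  0.06  0.06] 22.27
0.0045 [0.3 4.2] 0.0335 [-0.3 -2.1  5.5] [-0.47  0.08  0.01] 22.52
0.0055 [0.3 4.8] 0.0335 [-0.  -5.4  6. ] [-0.93  0.07  0.05] 22.77
0.0065 [0.3 4.9] 0.0335 [  1.3 -10.3   6.2] [-1.75 -0.11  0.05] 23.02
0.0075 [0.3 5.1] 0.0335 [  1.  -14.9   7.7] [-2.45 -0.12  0.05] 23.27
stop
 [0.3 5.1] 0.0334 [  0.1 -15.5   7.3] [-2.42 -0.1   0.03] 23.37
```

View pics/w7.png

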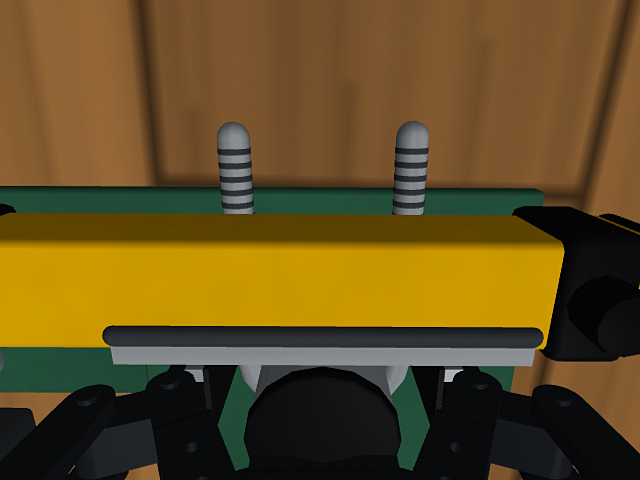

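Run:
```python
from slide import *
bot.servo_line([*car(.0003,.0052),.0345],velocity=.03);rep("relax")
hand.move_gripper(.078);rep("open")
bot.servo_line([*car(.0003,.0045),.13],velocity=.2);rep("up")
hand.move_gripper(0)
bot.servo_line([*car(.0003,-.085),.15],velocity=.25)
snap("wrist","w8");snap("side","s8");snap("scene","c8")
crop("s8",230,130,450,310,"s8z",3.5)
```

```text
relax [-0.2  4.8] 0.0339 [ 0.9 -5.2 -1.1] [-0.78 -0.12 -0.03] 23.72
open [0.3 5.7] 0.0344 [-0.6  0.6 -0.2] [-0.03  0.   -0.08] 24.01
up [-0.2  4.5] 0.1294 [ 0.  -0.2 -0.3] [-0.01 -0.03 -0.04] 24.63
```

View pics/w8.png

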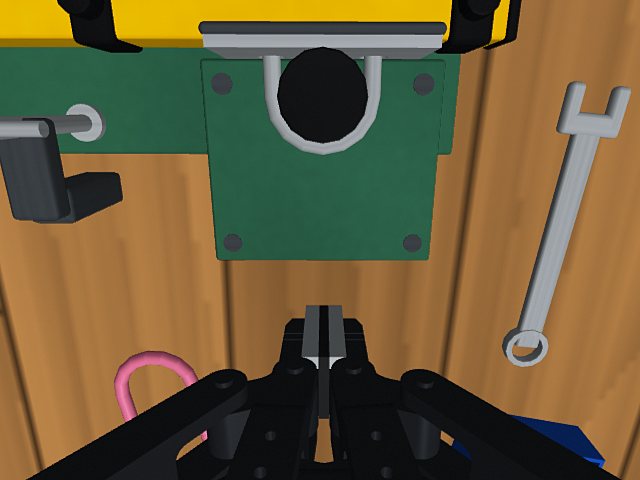

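View pics/s8z.png

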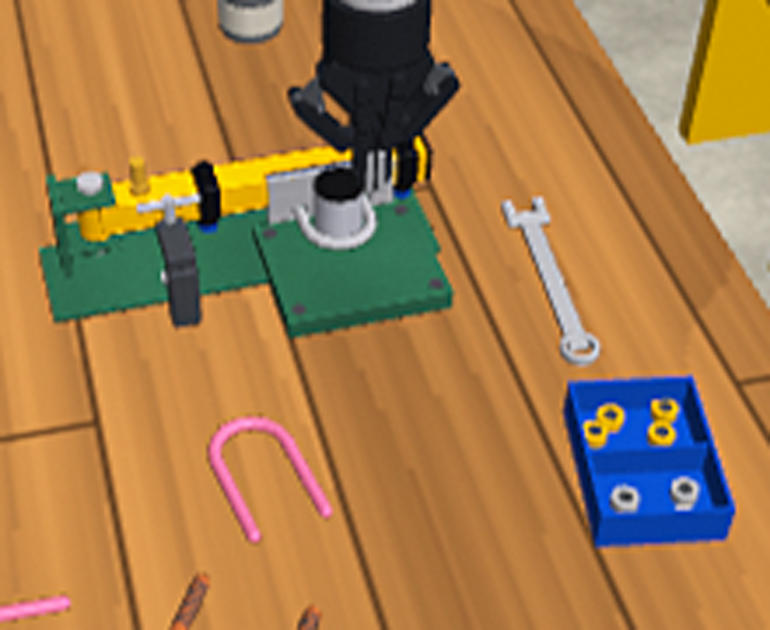

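Run:
```python
from slide import *
r=load("w8"); print("bow outer",Rz.T@(ray(r,(323,154),.025)[:2]-O)*1000)
bot.servo_line([*car(.0003,-.060),.0395],velocity=.2);rep("d")
for y in (-.05,-.046,-.044,-.043,-.042,-.041,-.04,-.039,-.038,-.037,-.036):
    bot.servo_line([*car(.0003,y),.0395],velocity=.04);F=rep(y)
    if F[1]<-15: print("stop");break
bot.servo_line([*car(.0003,-.06),.0395],velocity=.1)
# recheck boom bearing
bot.servo_line([*car(.0003,-.06),.15],velocity=.25)
snap("wrist","w9");rep("")
```

```text
bow outer [  0.58879787 -31.76869167]
d [  0.2 -59.3] 0.0391 [ 0.9 -0.5  0.9] [-0.05  0.   -0.03] 26.73
-0.05 [  0.4 -49.6] 0.0397 [-0.9 -0.2  0.2] [-0.    0.03  0.02] 27.13
-0.046 [  0.3 -45.8] 0.0395 [ 0.7  0.8 -0.2] [ 0.01 -0.04  0.02] 27.38
-0.044 [  0.3 -44. ] 0.0395 [ 0.4 -0.4 -0. ] [ 0.  0. -0.] 27.63
-0.043 [  0.3 -43. ] 0.0395 [0.1 0.6 0.9] [-0.01 -0.04  0.  ] 27.88
-0.042 [  0.3 -42.4] 0.0395 [ 0.2 -3.1 -0.4] [-0.63 -0.    0.  ] 28.13
-0.041 [  0.2 -42. ] 0.0395 [ 0.4 -8.7  0.9] [-1.4  -0.09 -0.03] 28.38
-0.04 [  0.2 -41.8] 0.0395 [  0.6 -12.6   0.9] [-2.11 -0.14  0.01] 28.63
-0.039 [  0.2 -41.6] 0.0395 [ -0.1 -16.    1.9] [-2.78 -0.11  0.05] 28.88
stop
 [ -0.4 -59.6] 0.1493 [-0.7 -0.7  0.1] [ 0.06  0.01 -0.02] 29.88
```

Run:
```python
from slide import *
bot.reach([*boom(0,.143,.045),.16],ori(yaw)); bot.servo_line([*boom(0,.143,.042),.055],velocity=.2);rep("d")
for off in (.034,.030,.028,.027,.026,.025,.024,.023,.022,.021,.020,.019):
    bot.servo_line([*boom(0.0,.143,off),.055],velocity=.05);F=rep(off)
    if F[1]>17: break
bot.servo_line([*boom(0,.143,.045),.055],velocity=.15)
bot.servo_line([*boom(0,.143,.05),.16],velocity=.25)
bot.reach([.58,.12,.36],ori(0))
snap("wrist","w10");snap("side","s10");snap("scene","c10");rep("")
```

```text
d [-56.3  81.5] 0.0554 [-0.3  0.3  0.9] [ 0.05 -0.02  0.01] 31.23
0.034 [-56.4  73.8] 0.0561 [-0.5 -0.9  0.7] [ 0.02  0.   -0.04] 31.53
0.03 [-57.   69.8] 0.0552 [-0.3  0.4 -0.5] [ 0.06 -0.06  0.07] 31.78
0.028 [-57.1  68. ] 0.0549 [-0.2  1.  -0.1] [ 0.05 -0.01  0.01] 32.03
0.027 [-57.  67.] 0.055 [-0.2  0.  -0.1] [-0.03  0.   -0.02] 32.28
0.026 [-57.  66.] 0.055 [0.3 0.5 0.4] [-0.    0.01  0.02] 32.53
0.025 [-57.   65.6] 0.055 [-0.2  4.6 -1.3] [0.87 0.15 0.  ] 32.78
0.024 [-56.9  65.6] 0.0551 [-2.2  9.6 -2.1] [1.74 0.24 0.  ] 33.03
0.023 [-56.9  65.5] 0.0551 [-1.9 16.6 -1.7] [ 2.59  0.34 -0.05] 33.28
0.022 [-56.9  65.5] 0.0551 [-3.7 21.9 -4. ] [ 3.52  0.5  -0.09] 33.53
 [-49.2 -14.2] 0.3577 [-0.  -0.6  0.2] [-0.02  0.04 -0.01] 35.45
```

View pics/w10.png

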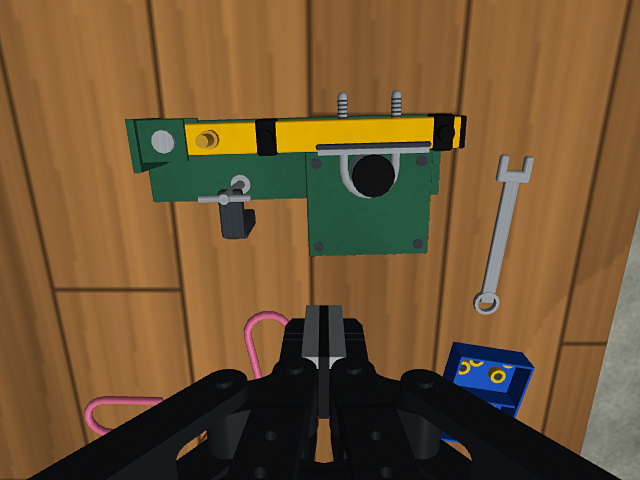

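View pics/s10.png

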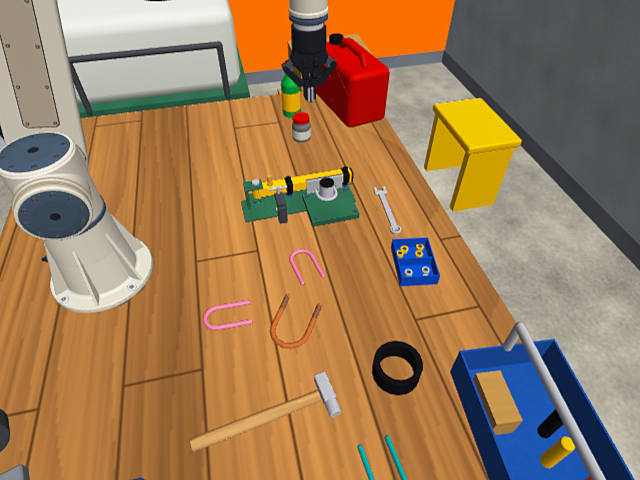

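The boom never moved off its stop: the rigid contact came at the same spot (65.5 mm). In the last pictures both legs stick out behind the boom at pixels (342,105) and (396,103). The bow is around the post at (372,176), and everything else is where it was.

```bash
python3 -c "
from workcell import hand_in;hand_in()"
```

```text
the job is handed in; nothing more can be done
```

The job is done and handed in at about 35 s of the 59 s allowed. The boom is folded in, and the bright steel U-bolt is home with both legs through the lock plate.

- **Boom:** I pushed its outer face with closed fingers, from about 0.55 rad until it met a rigid stop at 24 N. I pushed it again after the bolt was in, and it stopped in the same place to within about 0.1 mm, so it had not moved out.
- **U-bolt:** I gripped it across both legs and laid it flat on the ledge astride the post. I then slid it through both holes with almost no resistance until the bow met the post, at about 15 N. After letting go, I pressed the bow from outside with 16 N; it gave less than 1 mm.
- **Final pictures:** both legs stand out behind the boom and the bow is round the post. The arm is clear, and nothing else looks moved.

**Small disagreements:**
- In carrier y, the bow stopped about 1 mm short of where my camera measurements predicted. That is within the calibration error, and both pushes on it ended rigid.
- The gripper read 64 mm across the 66 mm bolt, but the hold stayed firm.

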